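# Pop the vial cooler's push-latch hatch

### The arm

A 7-joint arm with a two-finger parallel gripper is mounted at the origin on the work surface. World frame = base frame: x ahead of the robot, y to its left, z up, the work surface at z = 0. Lengths are in m, angles in rad, forces in N, time in s.
With the tool pointing down it reaches from about 0.425 to 0.925 m from the base axis. Payload 6.8 kg.
Tool frame: the origin (TCP) lies on the centre line of the jaws, within the pads' length; the fingertips stand bot.tip_reach ahead of it and the grasp point (between the pads) lies 3 mm ahead of it (bot.tip_reach is the distance from the TCP to the fingertips, in m); z points along the fingers, y is the line along which they close (so a half turn about z gives the same grasp; the last joint's range is limited). The gripper opens to 85 mm and grips with 20 to 120 N. Pads are 22 mm wide; open, the fingers measure 114 mm over their backs; the gripper's body (76 mm by 85 mm) begins 54 mm behind the grasp point. The pads swing forward as they close: fully open they stand 13 mm farther back than shut.
Start: joints at [-0.108, 0.477, 0.022, 1.555, -0.011, 1.109, -0.083], TCP at [0.675, 0, 0.253] pointing down, gripper open.
Joint ranges: [-2.96, 2.96], [-0.34, 2.1], [-1.41, 1.46], [0.24, 2.44], [-1.37, 4.51], [0.17, 1.92], [-2.96, 2.96]. Speed limits (rad/s): [2.39, 2.39, 3.14, 3.14, 3.14, 3.14, 3.14].

### API

Orientations are given as a unit quaternion [w, x, y, z].
In Python, from station import bot gives the robot as it stands.
- The arm moves only by the tool jog_arm, never from a script. Its argument "deltas" is a list of rows, each a list of 7 numbers: the shift along the world's x, y, z in m, then the turn, a rotation vector about the world's x, y, z in rad, then the opening, from 0 (shut) to 1 (fully open). In form: [[x, y, z, rx, ry, rz, grip], ...]. A call has 1 to 10 rows; each row shifts and turns the commanded pose from where the row before left it; what a row does not reach is not made up. A row lasts 1/10 s, in which the tool goes at most 50 mm and 8.59 degrees, less where a joint would pass 70% of its speed; a pose out of reach is approached as far as the arm can. A call with a gripper value outside its range is refused whole. The fingers move at their own pace and stop on an object; "newtons" is the grip in N (left out, the last holds). Time passes only in rows, so rows that do not move let the fingers close. It gives the time, the measured TCP pose, the force, the opening and the grip force at its end, in the units of the state.
- bot.get_obs(): the state, without advancing time (a new reading comes with each control period).
- bot.read_camera(name): name is "scene" or "side" or "wrist"; returns a dict with "img" (420x560x3 uint8, red, green, blue), "K" (3x3 intrinsics, pixels), "eye" and "attitude" of the camera in the world. Camera axes: x right, y down, z forward; pixel columns grow to the right and rows downward; lengths in m; the calibration is good to about 2 mm. The wrist camera is an equidistant fisheye: a pixel r from the principal point sees the ray r / f radians off the axis. A picture is of the moment at which its call begins. There is no depth.
- bot.hand_in(): hands the job in; it is judged then, once.
The state is a dict: "t": time; "q": joint angles; "joint_vel": joint speeds; "joint_torque": joint torques, N m; "eef_pos": TCP position; "tool_rot": TCP orientation; "contact_force": force on the tool from outside, world axes, zero at the start; "torque": the same for the moment, N m; "gripper_width": opening from 0.0 (shut) to 1.0 (fully open); "grasp_force": force on a finger pad.
Only numpy, scipy, OpenCV 4.12 (cv2) and the standard library are available. Lean on these libraries where they do the work, as an engineer would, in place of code of your own. Each camera call takes 0.05 s, during which the arm holds its last target. There are 200 camera calls.

### The job

Press the round white pad on the blue hatch of the vial cooler once with a fingertip, far enough that its push-push latch lets go, then get out of the way and let its spring raise the hatch without helping or pushing it back down. Stay clear of that cooler for a few seconds to see that the hatch stays open. Leave the grey hatch shut, and the bottle, jar and beaker standing where they are.

Things in the scene. Friction and masses are not known exactly. Their poses are not given: they have to be found in the camera images.
- blue_cooler: housing of one of two identical bench-top vial coolers (beige boxes 160 x 130 mm in plan, 90 mm high); origin at the centre of its underside, z up, -x is the front with the display and the front edge of the hatch, +x the hinge side. Fixed to the bench. This one has the blue hatch.
- grey_cooler: housing of one of two identical bench-top vial coolers (beige boxes 160 x 130 mm in plan, 90 mm high); origin at the centre of its underside, z up, -x is the front with the display and the front edge of the hatch, +x the hinge side. Fixed to the bench. This one has the grey hatch.
- blue_pad: raised round white press pad (30 mm across, 4 mm high) on the blue hatch, the place to press; origin at the centre of its top face; moves with the hatch. Shut, its top is 107 mm above the bench and 90 mm from the hinge line towards the cooler's front. Hatch panel: 126 x 100 mm, 6 mm thick, shut it lies level 6 mm above the rim. The pad itself gives under 1 mm. About 4 N on it pushes it in, up to a rigid stop 6 mm down.
- blue_hinge (a point): middle of the blue hatch's hinge line, which runs along the cooler's own y axis, 55 mm from the cooler's centre towards +x, 96 mm above the bench. Once unlatched, a damped spring raises the hatch by itself in about 2 s as the finger goes up; the pad then floats about 170 mm above the bench.
- blue_hatch (a joint): angle of the blue hatch, rad: about 0.01 latched shut, positive as its front edge rises, negative while pushed in (stop at -0.06). Push-push latch: pushed 4.5 mm (-0.04) or more at the pad it lets go when the finger rises; after a push under 3 mm it stays latched. Open, it rests at about 0.8 on its spring. Pushed fully in again it may latch again.
- grey_pad: raised round white press pad (30 mm across, 4 mm high) on the grey hatch, the place to press; origin at the centre of its top face; moves with the hatch. Shut, its top is 107 mm above the bench and 90 mm from the hinge line towards the cooler's front. Hatch panel: 126 x 100 mm, 6 mm thick, shut it lies level 6 mm above the rim. The pad itself gives under 1 mm. About 4 N on it pushes it in, up to a rigid stop 6 mm down.
- grey_hinge (a point): middle of the grey hatch's hinge line, which runs along the cooler's own y axis, 55 mm from the cooler's centre towards +x, 96 mm above the bench. Once unlatched, a damped spring raises the hatch by itself in about 2 s as the finger goes up; the pad then floats about 170 mm above the bench.
- grey_hatch (a joint): angle of the grey hatch, rad: about 0.01 latched shut, positive as its front edge rises, negative while pushed in (stop at -0.06). Push-push latch: pushed 4.5 mm (-0.04) or more at the pad it lets go when the finger rises; after a push under 3 mm it stays latched. Open, it rests at about 0.8 on its spring. Pushed fully in again it may latch again.
- bottle_mid (a point): mid-height of a loose, standing clear glass bottle with a blue cap and paper label, 64 mm across, 140 mm high; z up its axis
- jar_mid (a point): mid-height of a loose, standing small amber jar with a black lid, 44 mm across, 60 mm high; z up its axis
- beaker_mid (a point): mid-height of a loose, standing glass beaker, 70 mm across, 90 mm high; z up its axis

How it is judged:
By the outcome, as a careful person would: the job done as asked, in the order asked, and still so for the second after the job is handed in, with the robot touching nothing.
It also fails if it takes over 40 s, if anything falls off the work surface, if the arm or the gripper's body presses on something with over 40 N, if the wrist force passes 120 N, or if a joint passes its speed limit or range.

## Working session

There is one attempt and no reset: what is moved stays moved. The work goes in short steps, Python scripts to look and compute and a tool call to move; the robot and the scene stay as the last step left them, time stands still between calls to the robot, and variables do not carry over. Pictures are saved under pics/ and viewed, at most 10 in all, crops included, and the job is handed in when it is done.

Besides the shell and the picture viewer there is one more tool, called after ">>>" as name([rows], argument=value, ...), one row to a line, values as JSON. jog_arm: Moves the arm, as the interface text tells. Its arguments: {"type":"object","properties":{"deltas":{"type":"array"},"newtons":{"type":"number"}},"required":["deltas"]}

```bash
mkdir -p pics; python3 - <<'E'
from station import bot
import cv2,numpy as np
ims=[]
for n in("scene","side"):
    c=bot.read_camera(n); cv2.imwrite(f"pics/{n}0.png",c["img"][:,:,::-1]); print(n,c["K"],c["eye"],c["attitude"])
print(bot.tip_reach,bot.get_obs())
E
```

```text
scene [[413.28461038   0.         272.76114035]
 [  0.         413.28461038 213.63820328]
 [  0.           0.           1.        ]] [ 1.01794074 -0.461191    0.75268378] [-0.37756028  0.86009991  0.31507092 -0.13567129]
side [[395.54295197   0.         285.10855253]
 [  0.         395.54295197 206.42262156]
 [  0.           0.           1.        ]] [0.47710768 0.69352967 0.5892385 ] [ 0.01945776 -0.06414029  0.9055843  -0.41883707]
0.022 {'t': 0.1, 'q': array([-0.10809445,  0.47773001,  0.02233974,  1.55632891, -0.01151426,
        1.10930723, -0.08311116]), 'joint_vel': array([ 0.00044835, -0.00159032,  0.00061123, -0.00247975,  0.0010167 ,
        0.00064346, -0.00128682]), 'joint_torque': array([ 5.69385389e-03, -5.97765398e+01,  1.61440808e+00, -2.81952703e+01,
        1.29656185e-02,  5.02699884e-03, -1.13572563e-05]), 'eef_pos': array([ 6.74510070e-01, -5.70095128e-06,  2.52424417e-01]), 'tool_rot': array([-5.43195072e-04,  7.07106615e-01,  7.07106469e-01, -6.17990622e-04]), 'contact_force': array([ 0.19700705, -0.35460057, -0.48389744]), 'torque': array([ 0.0247003 , -0.02274929, -0.01404832]), 'grasp_force': 0.0, 'gripper_width': 0.9994760853631274}
```

View pics/scene0.png

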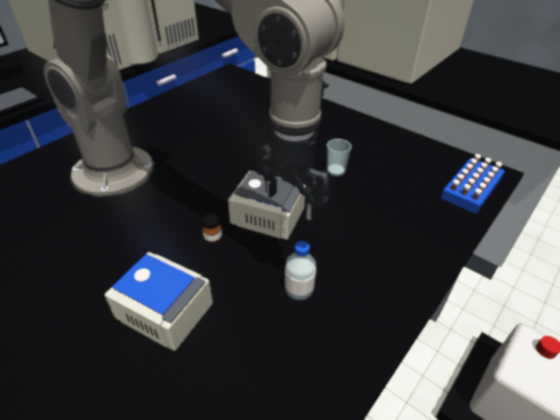

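View pics/side0.png

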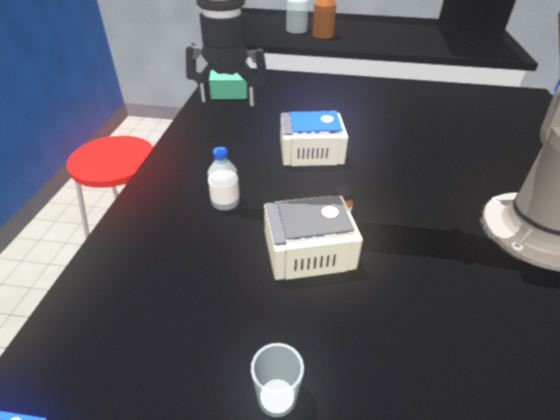

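The scene image shows the blue hatch with its pad at about (142,275), the grey cooler at (268,200), and the bottle, jar and beaker at (300,272), (212,229) and (338,157). The side image shows the blue pad at (327,119) and the grey pad at (330,212).

```bash
cat > h.py <<'E'
import cv2,numpy as np
from scipy.spatial.transform import Rotation as R
def cast(c,uv,z):
    d=R.from_quat(np.roll(c["attitude"],-1)).apply(np.linalg.solve(c["K"],[*uv,1.]))
    return c["eye"]+d*(z-c["eye"][2])/d[2]
E
python3 - <<'E'
from station import bot
from h import *
box={"scene":(100,245,215,350),"side":(275,100,350,170)}
for n in box:
    c=bot.read_camera(n); x0,y0,x1,y1=box[n]
    hsv=cv2.cvtColor(c["img"],cv2.COLOR_RGB2HSV)
    m=cv2.inRange(hsv,(105,120,80),(130,255,255)); k=np.zeros_like(m); k[y0:y1,x0:x1]=m[y0:y1,x0:x1]
    cs=max(cv2.findContours(k,0,1)[0],key=cv2.contourArea); h=cv2.convexHull(cs)
    f=np.zeros_like(m); cv2.fillPoly(f,[h],255); f=cv2.erode(f,np.ones((3,3)))
    w=cv2.inRange(hsv,(0,0,120),(180,70,255))&f
    ys,xs=np.nonzero(w); p=(xs.mean(),ys.mean())
    print(n,"pad",p,len(xs),cast(c,p,.107).round(4))
    P=np.array([cast(c,q,.103)[:2] for q in h[:,0].astype(float)],np.float32)
    print("panel",cv2.minAreaRect(P*1000),cv2.boxPoints(cv2.minAreaRect(P)).round(3).tolist())
    for nm,uv,z in {"scene":[("bottle",(302,247),.14),("jar",(211,222),.06),("beaker",(339,146),.09),("grey",(255,184),.107)],"side":[("bottle",(221,154),.14),("beaker",(277,360),.09),("grey",(330,212),.107)]}[n]: print(nm,cast(c,uv,z).round(3))
E
```

```text
scene pad (np.float64(141.92903225806452), np.float64(274.59354838709675)) 155 [ 0.4865 -0.2286  0.107 ]
panel ((514.5712280273438, -223.4862060546875), (130.8227996826172, 99.03482055664062), 11.205390930175781) [[0.4410000145435333, -0.18799999356269836], [0.46000000834465027, -0.2849999964237213], [0.5879999995231628, -0.2590000033378601], [0.5690000057220459, -0.16200000047683716]]
bottle [0.701 0.011 0.14 ]
jar [ 0.442 -0.005  0.06 ]
beaker [0.518 0.433 0.09 ]
grey [0.465 0.131 0.107]
side pad (np.float64(326.75), np.float64(118.425)) 80 [ 0.484  -0.2289  0.107 ]
panel ((513.0549926757812, -222.75814819335938), (126.15914154052734, 111.06655883789062), 9.716057777404785) [[0.44200000166893005, -0.17900000512599945], [0.46000000834465027, -0.2879999876022339], [0.5849999785423279, -0.2669999897480011], [0.5659999847412109, -0.15700000524520874]]
bottle [0.692 0.025 0.14 ]
beaker [0.514 0.427 0.09 ]
grey [0.459 0.134 0.107]
```

>>> jog_arm([
  [-0.019,-0.023,0,0,0,0,0],
  [-0.019,-0.023,0,0,0,0,0],
  [-0.019,-0.023,0,0,0,0,0],
  [-0.019,-0.023,0,0,0,0,0],
  [-0.019,-0.023,0,0,0,0,0],
  [-0.019,-0.023,0,0,0,0,0],
  [-0.019,-0.023,0,0,0,0,0],
  [-0.019,-0.023,0,0,0,0,0],
  [-0.019,-0.023,0,0,0,0,0],
  [-0.019,-0.022,0,0,0,0,0],
])

```text
t: 1.2
eef_pos: [0.484, -0.23, 0.2533]
tool_rot: [-0.0, 0.707, 0.707, -0.0]
contact_force: [1.2, 0.7, -0.2]
gripper_width: 0.001
grasp_force: 0.0
```

>>> jog_arm([
  [0,0,-0.02,0,0,0,0],
  [0,0,-0.02,0,0,0,0],
  [0,0,-0.02,0,0,0,0],
  [0,0,-0.02,0,0,0,0],
  [0,0,0,0,0,0,0],
  [0,0,0,0,0,0,0],
])

```text
t: 1.8
eef_pos: [0.485, -0.229, 0.1735]
tool_rot: [-0.0, 0.707, 0.707, -0.0]
contact_force: [0.1, -0.6, -0.5]
gripper_width: 0.001
grasp_force: 0.0
```

```bash
python3 - <<'E'
from station import bot
import cv2,numpy as np
print(bot.tip_reach)
a=bot.read_camera("scene")["img"][200:360,60:260]; b=bot.read_camera("side")["img"][20:180,230:430]
cv2.imwrite("pics/c1.png",cv2.resize(np.hstack([a,b])[:,:,::-1],(800,320),interpolation=2))
E
```

```text
0.022
```

View pics/c1.png

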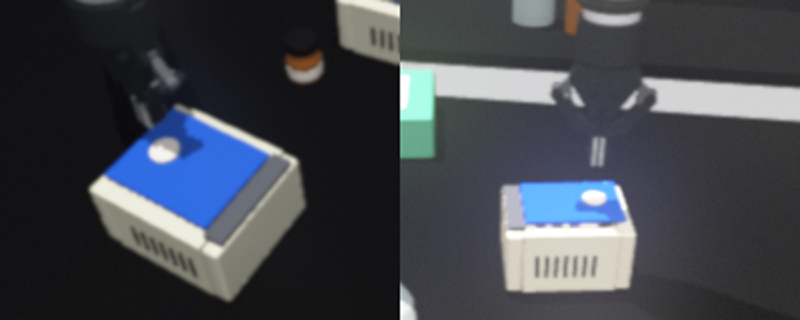

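The crop shows the closed fingertips just above and in line with the pad (scene crop tip about (152,127), pad (163,150); side crop tip (598,165), pad (594,198)). I'll go down slowly until they touch.

```bash
python3 - <<'E'
from station import bot
from h import *
print(cast(bot.read_camera("scene"),(136,263),.1515).round(4),cast(bot.read_camera("side"),(329,102.5),.1515).round(4))
E
```

```text
[ 0.4916 -0.2347  0.1515] [ 0.4822 -0.2275  0.1515]
```

>>> jog_arm([
  [0,0,-0.01,0,0,0,0],
  [0,0,-0.01,0,0,0,0],
  [0,0,-0.01,0,0,0,0],
  [0,0,-0.01,0,0,0,0],
  [0,0,0,0,0,0,0],
  [0,0,0,0,0,0,0],
])

```text
t: 2.6
eef_pos: [0.4848, -0.229, 0.1328]
tool_rot: [-0.0, 0.707, 0.707, -0.0]
contact_force: [-0.2, 0.0, 0.4]
gripper_width: 0.002
grasp_force: 0.0
```

>>> jog_arm([
  [0,0,-0.002,0,0,0,0],
  [0,0,-0.002,0,0,0,0],
  [0,0,-0.002,0,0,0,0],
  [0,0,-0.002,0,0,0,0],
  [0,0,-0.001,0,0,0,0],
  [0,0,0,0,0,0,0],
])

```text
t: 3.2
eef_pos: [0.485, -0.2292, 0.1244]
tool_rot: [0.0, 0.707, 0.707, -0.0]
contact_force: [-1.1, 0.5, 3.2]
gripper_width: -0.002
grasp_force: 1.7
```

>>> jog_arm([
  [0,0,-0.001,0,0,0,0],
  [0,0,0,0,0,0,0],
])

```text
t: 3.4
eef_pos: [0.485, -0.2292, 0.1233]
tool_rot: [0.0, 0.707, 0.707, -0.0]
contact_force: [-1.0, -1.0, 3.7]
gripper_width: 0.005
grasp_force: 1.8
```

>>> jog_arm([
  [0,0,-0.001,0,0,0,0],
  [0,0,0,0,0,0,0],
])

```text
t: 3.6
eef_pos: [0.4849, -0.2292, 0.1222]
tool_rot: [0.0, 0.707, 0.707, -0.0]
contact_force: [-1.6, -1.4, 3.8]
gripper_width: -0.002
grasp_force: 1.8
```

>>> jog_arm([
  [0,0,-0.001,0,0,0,0],
  [0,0,0,0,0,0,0],
])

```text
t: 3.8
eef_pos: [0.485, -0.2292, 0.1215]
tool_rot: [0.0, 0.707, 0.707, -0.0]
contact_force: [-1.3, -0.8, 6.6]
gripper_width: -0.001
grasp_force: 3.4
```

The force rose at the stop, so it is fully pressed. Now straight up and clear.

>>> jog_arm([
  [0,0,0.015,0,0,0,0],
  [0,0,0.03,0,0,0,0],
  [0,0,0.035,0,0,0,0],
  [0,0,0.035,0,0,0,0],
  [0,0,0.035,0,0,0,0],
  [0,0,0.035,0,0,0,0],
  [0,0,0.03,0,0,0,0],
  [0,0,0.02,0,0,0,0],
  [0,0,0,0,0,0,0],
  [0,0,0,0,0,0,0],
])

```text
t: 4.8
eef_pos: [0.485, -0.2286, 0.3557]
tool_rot: [-0.0, 0.707, 0.707, 0.0]
contact_force: [-0.1, 0.5, -0.5]
gripper_width: 0.002
grasp_force: 0.0
```

>>> jog_arm([
  [0.01,0.02,0,0,0,0,0],
  [0.01,0.02,0,0,0,0,0],
  [0.01,0.02,0,0,0,0,0],
  [0.01,0.02,0,0,0,0,0],
  [0.01,0.02,0,0,0,0,0],
  [0.01,0.02,0,0,0,0,0],
  [0.01,0.02,0,0,0,0,0],
  [0.01,0.02,0,0,0,0,0],
  [0.01,0.02,0,0,0,0,0],
  [0.01,0.02,0,0,0,0,0],
])

```text
t: 5.8
eef_pos: [0.5846, -0.0279, 0.3541]
tool_rot: [-0.001, 0.707, 0.707, -0.001]
contact_force: [0.3, 0.2, -0.3]
gripper_width: 0.001
grasp_force: 0.0
```

>>> jog_arm([
  [0,0,0,0,0,0,0],
  [0,0,0,0,0,0,0],
  [0,0,0,0,0,0,0],
  [0,0,0,0,0,0,0],
  [0,0,0,0,0,0,0],
  [0,0,0,0,0,0,0],
  [0,0,0,0,0,0,0],
  [0,0,0,0,0,0,0],
  [0,0,0,0,0,0,0],
  [0,0,0,0,0,0,0],
])

```text
t: 6.8
eef_pos: [0.585, -0.029, 0.3563]
tool_rot: [0.0, 0.707, 0.707, 0.0]
contact_force: [0.6, -0.3, 0.5]
gripper_width: 0.001
grasp_force: 0.0
```

>>> jog_arm([
  [0,0,0,0,0,0,0],
  [0,0,0,0,0,0,0],
  [0,0,0,0,0,0,0],
  [0,0,0,0,0,0,0],
  [0,0,0,0,0,0,0],
  [0,0,0,0,0,0,0],
  [0,0,0,0,0,0,0],
  [0,0,0,0,0,0,0],
  [0,0,0,0,0,0,0],
  [0,0,0,0,0,0,0],
])

```text
t: 7.8
eef_pos: [0.585, -0.029, 0.3563]
tool_rot: [0.0, 0.707, 0.707, 0.0]
contact_force: [-0.8, 0.3, -0.1]
gripper_width: -0.002
grasp_force: 0.0
```

>>> jog_arm([
  [0,0,0,0,0,0,0],
  [0,0,0,0,0,0,0],
  [0,0,0,0,0,0,0],
  [0,0,0,0,0,0,0],
  [0,0,0,0,0,0,0],
  [0,0,0,0,0,0,0],
  [0,0,0,0,0,0,0],
  [0,0,0,0,0,0,0],
  [0,0,0,0,0,0,0],
  [0,0,0,0,0,0,0],
])

```text
t: 8.8
eef_pos: [0.585, -0.029, 0.3563]
tool_rot: [0.0, 0.707, 0.707, 0.0]
contact_force: [-0.4, 0.3, 0.4]
gripper_width: 0.002
grasp_force: 0.0
```

```bash
python3 - <<'E'
from station import bot
import cv2,numpy as np
a=bot.read_camera("scene")["img"]; b=bot.read_camera("side")["img"]
cv2.imwrite("pics/d1.png",cv2.resize(np.hstack([a,b])[:,:,::-1],(800,300),interpolation=3))
E
```

```text
(no output)
```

View pics/d1.png

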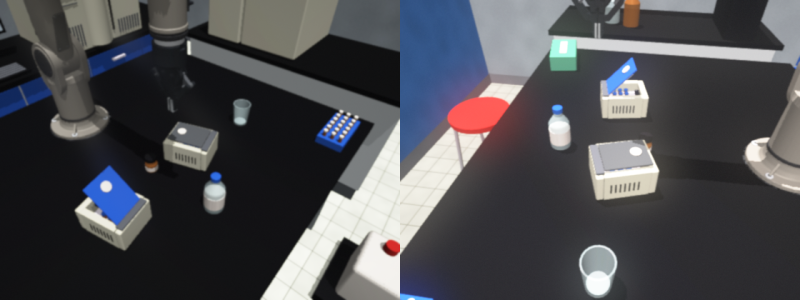

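The blue hatch stands open in both views, at about (112,195) and (620,75). The grey hatch is shut, and the bottle, jar and beaker have not moved.

```bash
python3 -c "
from station import bot
print(bot.hand_in())"
```

```text
the job is handed in; nothing more can be done
None
```

I pressed the blue hatch's pad once, down to its stop; the hatch rose on its own and was still open about 5 s later with the arm clear, the grey hatch shut and the bottle, jar and beaker standing in place, and I've handed the job in.

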